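Press the tilted plate of a press cup home with a hand tamper

ROBOT

A 6-joint arm with a two-finger parallel gripper is mounted at the origin on a cart in front of the work surface, level with it; the furniture and walls round the work are solid. World frame = base frame: x ahead of the robot, y to its left, z up, the work surface at z = 0. Lengths are in mm, angles in degrees, forces in N, time in s.
With the tool pointing down it reaches from about 350 to 850 mm from the base axis. Payload 8.1 kg.
Tool frame: the origin (TCP) lies midway between the tips of the shut fingers; the grasp point (between the pads) lies 19 mm behind it; z points along the fingers, y is the direction in which the jaws open and shut (so a half turn about z gives the same grasp; the last joint's range is limited). The gripper opens to 85 mm and grips with 20 to 120 N. Pads are 22 mm wide; open, the fingers measure 114 mm over their backs; the gripper's body (76 mm by 85 mm) begins 54 mm behind the grasp point. The pads swing forward as they close: fully open they stand 13 mm farther back than shut.
Start: joints at [62.429, 7.471, 85.268, -0, 87.261, -4.893], TCP at [231.307, 553.626, 231.292] pointing down, gripper open.
Joint ranges: [-169.43, 169.43], [-51.17, 129.36], [1.28, 143.12], [-76.62, 256.62], [0, 156.53], [-152.29, 152.29]. Speed limits (degrees/s): [136.94, 136.94, 159.86, 180, 180, 180].

INTERFACE

Orientations are given as [roll, pitch, yaw] about the fixed x, y, z axes, in that order (R = Rz(yaw) Ry(pitch) Rx(roll)).
In Python, from bench import r gives the robot as it stands.
- The arm moves only by the shell command python3 -m jog 'ROWS' [FORCE]. ROWS is JSON, a list of rows, each a list of 5 numbers: the shift along the tool's x, y, z in m, then the turn about the tool's z in rad, then the opening, from 0 (shut) to 1 (fully open). A call has 1 to 20 rows; each row is the pose to reach, as a shift and turn from the pose measured when the call began, along the tool's axes at that moment; what a row does not reach only later rows make up. A row lasts 1/10 s, in which the tool goes at most 50 mm and 8.59 degrees, less where a joint would pass 70% of its speed; a pose out of reach is approached as far as the arm can. A call with a gripper value outside its range is refused whole. The fingers move at their own pace and stop on an object; FORCE is the grip in N (left out, the last holds). Time passes only in rows, so rows that repeat a pose let the fingers close. It gives the time, the measured TCP pose, the force and the opening at its end, in the units of the state.
- r.sense(): the state, without advancing time (a new reading comes with each control period).
- r.snapshot(name): name is "scene" or "top" or "wrist"; returns a dict with "pixels" (480x640x3 uint8, red, green, blue), "K" (3x3 intrinsics, pixels), "R" (3x3) and "t" (3): a world point X has camera coordinates R X + t. Camera axes: x right, y down, z forward; pixel columns grow to the right and rows downward; lengths in mm; the calibration is good to about 2 mm. A picture is of the moment at which its call begins. There is no depth.
- r.hand_in(): hands the job in, once; it reports no verdict.
The state is a dict: "time": time; "joint_pos": joint angles; "qd": joint speeds; "joint_efforts": joint torques, N m; "tool_pos": TCP position; "tcp_rot": TCP orientation; "ft_force": force on the tool from outside, world axes, zero at the start; "wrist_torque": the same for the moment, N m; "finger_gap": finger opening in mm.
Only numpy, scipy, OpenCV 4.12 (cv2) and the standard library are available. Lean on these libraries where they do the work, as an engineer would, in place of code of your own. Each camera call takes 0.05 s, during which the arm holds its last target.

TASK

The sprung brass plate in the press cup sits crooked. Take the tamper from its cork coaster, press the plate squarely down with the flat of the tamper until it bottoms out level, and hold it there for a good second with a steady push of about 15 N (never over 25 N on the cup or plate). Then lift out, so that the plate springs back up level, stand the tamper upright and wholly on its coaster again, and let go; do not drop the tamper or disturb the jar, flask and pot standing about.

Things in the scene. Friction and masses are not known exactly. Their poses are not given: they have to be found in the camera images.
- tamper: hand tamper, 110 mm tall, about 0.32 kg (varies): flat steel disc 54 mm across and 14 mm thick at the foot, 18 mm steel stem, brass collar 33 mm across at 58 to 64 mm, round wooden handle 32 mm across from 64 to 110 mm above the foot. Origin: centre of the flat underside; z runs up the handle. It starts upright on the coaster.
- coaster: round cork coaster, 96 mm across, 5 mm thick, fixed to the table. Origin: centre of its underside on the table.
- press_cup: round aluminium press cup on a dark steel flange 116 mm across, fixed to the table. Rim 76 mm across outside, bore 62 mm across, rim 62 mm above the table. Origin: centre of the underside, on the table; z up along the bore. Inside is a brass plate 57 mm across, 6 mm thick, on a spring and a gimbal.
- cup_mouth (a point): centre of the cup's mouth, level with its rim. The plate's top at rest lies 18 to 26 mm below this point at its centre; the stop collar beneath is set differently each time and is not measured, so find the plate and its stop by feel.
- plate_lift (a joint): how far the brass plate is pressed down from rest, in m: 0 at rest (up), 0.012 on its slightly yielding stop. The spring pushes back with about 3.5 N at first and about 8 N just before the stop; beyond that the force climbs by about 8 to 20 N per mm. A push of 12 to 20 N on the bottomed plate is right; over 25 N on cup or plate harms it.
- plate_roll (a joint): tilt of the brass plate about the cup's x axis, rad; 0 is level. Gimbal friction keeps the plate at whatever tilt it was last pressed to; it takes on the tilt of the tamper's face.
- plate_pitch (a joint): tilt of the brass plate about the cup's y axis, rad; 0 is level. Behaves as plate_roll.
- resin_jar: bystander: low brown jar with cream lid, 54 mm across, 32 mm tall; origin at centre of underside
- small_flask: bystander: slim grey aluminium flask, 41 mm across, 106 mm tall; origin at centre of underside
- attar_pot: bystander: tiny clear pot with black cap, 33 mm across, 34 mm tall; origin at centre of underside
There are look-alikes about, which are no part of the job. Leave any orange, purple or red look-alike of the tamper alone.

How it is judged (in metres and radians):
On the way, in this order (a step that is already met when the one before it is completed fails the run):
1. the tamper is lifted off its coaster (height (world z) of tamper above 0.04 m), for 0.1 s.
2. the tamper holds the plate on its stop, level, with 10 to 25 N (value of joint plate_lift above 0.0115 m and contact force between tamper and press_cup above 10 N and horizontal distance between tamper and press_cup below 0.006 m and value of joint plate_roll between -0.04 and 0.04 rad and value of joint plate_pitch between -0.04 and 0.04 rad), for 0.8 s.
At the end, for the whole second after the job is handed in: the plate is back up (within 2 mm) and level (each tilt within 0.04 rad); the tamper stands upright (within 0.05 rad), at rest and wholly on the coaster (centres within 21 mm) (value of joint plate_lift below 0.002 m and value of joint plate_roll between -0.04 and 0.04 rad and value of joint plate_pitch between -0.04 and 0.04 rad and horizontal distance between tamper and coaster below 0.021 m and height (world z) of tamper between 0.003 and 0.008 m and angle between tamper's own z axis and vertical below 0.05 rad and linear speed of tamper below 0.02 m/s); the robot touches nothing.
It fails at once if the tamper pushes on the cup or plate with more than 25 N (contact force between tamper and press_cup above 25 N).
It fails at once if the robot itself pushes on the cup or plate with more than 5 N (contact force between any of the fingers, the arm and press_cup above 5 N).
It fails at once if the tamper is tipped over (angle between tamper's own z axis and vertical above 0.7 rad).
It fails at once if the tamper is dropped or slammed on the coaster (over 60 N) (contact force between tamper and coaster above 60 N).
It fails at once if a bystander is moved by more than 20 mm or tipped (distance of any of resin_jar, small_flask, attar_pot from where it was at the start of the episode above 0.02 m or angle between any of resin_jar, small_flask, attar_pot's own z axis and vertical above 0.3 rad).
It also fails if it takes over 61 s, if anything falls off the work surface, if the arm or the gripper's body presses on something with over 40 N, if the wrist force passes 120 N, or if a joint passes its speed limit or range.

## Working session

There is one attempt and no reset: what is moved stays moved. The work goes in short steps, Python scripts to look and compute and a shell command to move; the robot and the scene stay as the last step left them, time stands still between calls to the robot, and variables do not carry over. Pictures are saved under pics/ and viewed, and the job is handed in when it is done.

```bash
ls; mkdir -p pics
python3 - <<'E'
from bench import r
import cv2
s=r.sense();print(s)
for n in("scene","top","wrist"):
    d=r.snapshot(n);cv2.imwrite(f"pics/{n}0.png",d["pixels"][:,:,::-1]);print(n,d["K"],d["R"],d["t"])
E
```

```text
pics
{'time': 0.0, 'joint_pos': array([ 6.24292636e+01,  7.51500657e+00,  8.53304857e+01,  3.13115750e-04,
        8.72590607e+01, -4.89315703e+00]), 'qd': array([ 0.07929611,  0.04448261, -0.06249031,  0.10210425, -0.05982872,
        0.00608132]), 'joint_efforts': array([-1.63998877e-03, -5.69410193e+01, -5.00548124e+01, -1.61601483e-04,
        1.51403347e-02,  5.54200824e-06]), 'tool_pos': array([231.0535883 , 553.13996645, 230.23390168]), 'tcp_rot': array([-1.79895855e+02, -9.22973666e-03,  1.57322397e+02]), 'ft_force': array([ 0.36951653, -0.21760527, -0.59519541]), 'wrist_torque': array([-0.02164123,  0.01601863, -0.08237247]), 'finger_gap': 85.01829844840196}
scene [[479.29025774   0.         327.25066635]
 [  0.         479.29025774 242.70914868]
 [  0.           0.           1.        ]] [[-0.90353843 -0.42826571  0.01438015]
 [-0.33281713  0.68023586 -0.65307881]
 [ 0.26990937 -0.59486776 -0.7571534 ]] [503.80015773 253.43487406 725.94455794]
top [[610.92336467   0.         320.48129993]
 [  0.         610.92336467 229.12792664]
 [  0.           0.           1.        ]] [[ 1.68570855e-02 -9.99857703e-01 -6.41492674e-04]
 [-9.82067311e-01 -1.64366510e-02 -1.87812763e-01]
 [ 1.87775494e-01  3.79596480e-03 -9.82204640e-01]] [ -18.79670767  568.9805724  1107.64260949]
wrist [[412.53013812   0.         318.22832041]
 [  0.         412.53013812 244.12678358]
 [  0.           0.           1.        ]] [[ 0.38519824  0.92283261 -0.00151516]
 [ 0.8761265  -0.365186    0.31470867]
 [ 0.28987011 -0.12255269 -0.9491871 ]] [-599.68410231  -41.25578101  379.76794129]
```

View pics/scene0.png

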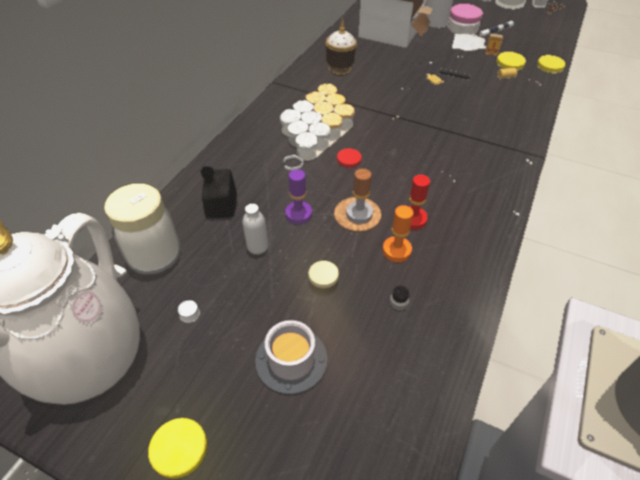

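View pics/top0.png

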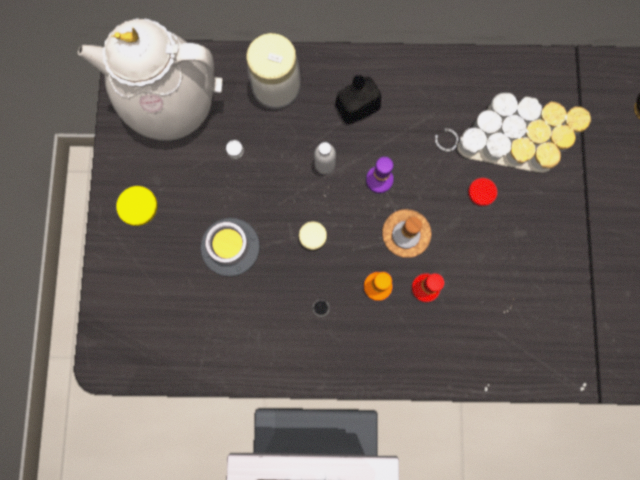

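View pics/wrist0.png

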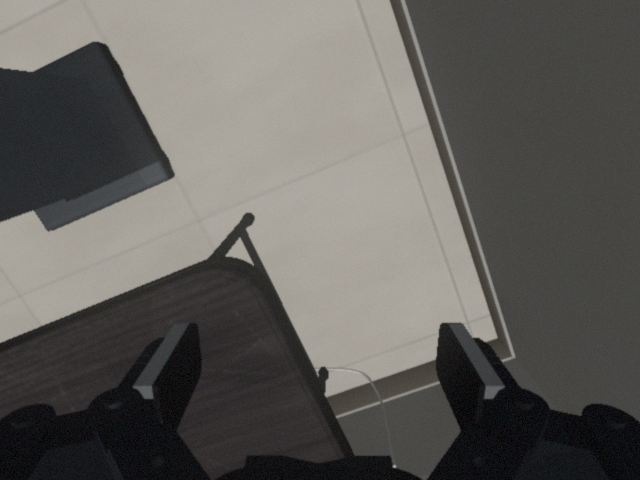

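The scene view has the brown-handled tamper on its cork coaster at about (358,212) and the cup at (290,350). The top view has the coaster at (407,233), the cup at (227,243), the jar at (313,235), the flask at (325,158) and the pot at (321,308). The orange tamper at (378,286) and the red one at (427,288) are close by.

```bash
cat > h.py <<'E'
import numpy as np,cv2
def ray(d,u,v,z):
    K,R,t=map(np.array,(d["K"],d["R"],d["t"]))
    c=-R.T@t; w=R.T@np.linalg.inv(K)@np.array([u,v,1.]); return c+w*(z-c[2])/w[2]
def proj(d,X):
    p=d["K"]@(d["R"]@np.array(X,float)+d["t"]);return p[:2]/p[2]
def planefit(d,mask,z,box):
    x0,y0,x1,y1=box;m=np.zeros_like(mask);m[y0:y1,x0:x1]=mask[y0:y1,x0:x1]
    cs,_=cv2.findContours(m,cv2.RETR_EXTERNAL,cv2.CHAIN_APPROX_NONE)
    c=max(cs,key=cv2.contourArea);h=cv2.convexHull(c)[:,0]
    P=np.array([ray(d,u,v,z)[:2] for u,v in c[:,0]]).astype(np.float32)
    (cx,cy),rad=cv2.minEnclosingCircle(P)
    e=cv2.fitEllipse(P)
    return (cx,cy,2*rad),e
E
python3 - <<'E'
from bench import r
from h import *
for n,boxes in (("top",{"coaster":(375,203,440,265),"cup":(195,212,262,278)}),("scene",{"coaster":(325,190,390,235),"cup":(255,315,325,385)})):
    d=r.snapshot(n);im=d["pixels"];hsv=cv2.cvtColor(im,cv2.COLOR_RGB2HSV)
    for k,b in boxes.items():
        x0,y0,x1,y1=b
        crop=im[y0:y1,x0:x1,::-1]
        cv2.imwrite(f"pics/{n}_{k}.png",cv2.resize(crop,None,fx=8,fy=8,interpolation=cv2.INTER_CUBIC))
    H,S,V=cv2.split(hsv)
    mc=((H<20)&(S>80)&(V>90)).astype(np.uint8)*255
    print(n,"coaster",planefit(d,mc,5,boxes["coaster"]))
    mu=((V>110)).astype(np.uint8)*255
    print(n,"cup",planefit(d,mu,62,boxes["cup"]))
E
```

```text
top coaster ((574.1239624023438, -179.0066375732422, 99.89799499511719), ((574.0739135742188, -179.25198364257812), (97.74092102050781, 98.11929321289062), 75.85665893554688))
top cup ((545.1788330078125, 171.61949157714844, 90.61995697021484), ((542.087158203125, 169.23471069335938), (78.91910552978516, 83.90458679199219), 49.36537170410156))
scene coaster ((571.315673828125, -188.6635284423828, 125.81148529052734), ((574.5389404296875, -182.54791259765625), (93.44365692138672, 119.0274429321289), 12.813634872436523))
scene cup ((532.134033203125, 176.50393676757812, 99.33522033691406), ((534.6427612304688, 175.95632934570312), (84.71670532226562, 92.7759017944336), 40.75939178466797))
```

```bash
cd pics
python3 - <<'E'
import cv2,numpy as np
a=[cv2.resize(cv2.imread(f"{n}.png"),(400,300)) for n in ("top_cup","scene_cup","top_coaster","scene_coaster")]
cv2.imwrite("crops.png",np.vstack([np.hstack(a[:2]),np.hstack(a[2:])]))
E
```

```text
(no output)
```

View pics/crops.png

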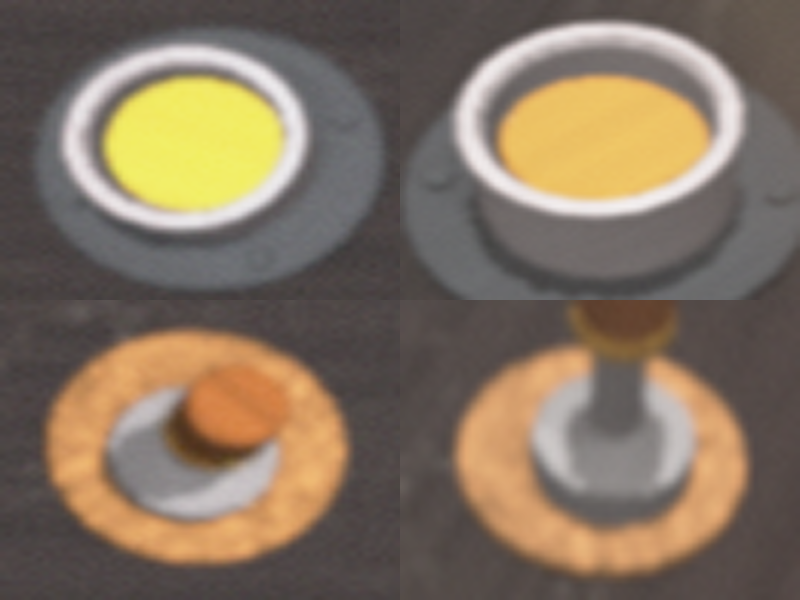

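The crops are clean. The white rim, the cork and the handle top can each be masked, so I'll refine the fits.

Run:
```python
from bench import r
from h import *
for n,b in (("top",(195,212,262,278)),("scene",(255,315,325,385))):
    d=r.snapshot(n);im=d["pixels"];H,S,V=cv2.split(cv2.cvtColor(im,cv2.COLOR_RGB2HSV))
    m=((V>165)&(S<60)).astype(np.uint8)*255
    a,e=planefit(d,m,62,b);print(n,"cup",a,e)
    if n=="top":
        c=im[203:265,375:440];print(cv2.cvtColor(c,cv2.COLOR_RGB2HSV)[20:26:2,30:48:3].tolist())
        m=((H<14)&(S>165)&(V>110)).astype(np.uint8)*255
        print("handle",planefit(d,m,115,(395,210,430,245)))
        b2=(380,210,430,260)
    else: b2=(340,195,378,228)
    m=((S<70)&(V>75)).astype(np.uint8)*255
    print("disc",planefit(d,m,19,b2))
    print(proj(d,(574.1,-179.2,5)))
    cork=cv2.inRange(cv2.cvtColor(im,cv2.COLOR_RGB2HSV),(5,60,110),(22,200,255))
    print(planefit(d,cork,5,(375,203,440,265) if n=="top" else (325,198,390,235)))
```

```text
top cup (540.7072143554688, 169.123291015625, 76.92745971679688) ((540.8892211914062, 169.09054565429688), (74.74775695800781, 75.2738265991211), 104.47933959960938)
[[[11, 132, 154], [13, 170, 214], [13, 173, 212], [13, 168, 200], [12, 170, 210], [12, 167, 211]], [[12, 162, 145], [12, 169, 213], [13, 172, 215], [12, 167, 208], [13, 168, 200], [12, 167, 211]], [[12, 166, 123], [12, 169, 202], [12, 167, 215], [12, 171, 215], [13, 168, 202], [13, 170, 197]]]
handle ((568.583740234375, -175.3229217529297, 29.016324996948242), ((568.5753173828125, -176.10845947265625), (24.751134872436523, 26.85586166381836), 40.837158203125))
disc ((568.447265625, -175.84542846679688, 54.529537200927734), ((566.9303588867188, -174.85536193847656), (49.54902648925781, 50.75673294067383), 165.50270080566406))
[406.35029649 232.75458209]
((574.1318359375, -178.9834747314453, 99.92507934570312), ((574.0942993164062, -179.37806701660156), (97.34514617919922, 97.7293472290039), 99.7409896850586))
scene cup (540.4849243164062, 171.02523803710938, 76.38774108886719) ((540.5955200195312, 171.05319213867188), (74.55265045166016, 75.0635986328125), 32.65089416503906)
disc ((569.840576171875, -170.25732421875, 68.06709289550781), ((567.4697265625, -170.22134399414062), (51.922027587890625, 65.07234954833984), 17.961214065551758))
[357.40788947 212.11184499]
((573.1943969726562, -177.0222930908203, 100.9879150390625), ((573.0779418945312, -176.0589141845703), (95.48712158203125, 99.18748474121094), 123.75344848632812))
```

Run:
```python
from bench import r
from h import *
from scipy.spatial.transform import Rotation as Ro
d=r.snapshot("top")
for n,u,v,z in(("orange",383,282,110),("red",434,283,110),("purple",384,166,110),("flask",325,150,106),("jar",313,233,32),("pot",321,307,34)):print(n,ray(d,u,v,z).round())
s=r.sense();print(s["time"],s["tool_pos"],s["tcp_rot"])
R=Ro.from_euler("xyz",s["tcp_rot"],degrees=True);print(R.as_matrix().round(3))
print("shift",R.inv().apply(np.array([568,-175,200])-s["tool_pos"]))
```

```text
orange [ 465. -122.  110.]
red [ 464. -213.  110.]
purple [ 679. -125.  110.]
flask [709. -15. 106.]
jar [566.   5.  32.]
pot [423. -13.  34.]
0.4 [231.26192146 553.56137361 231.14609216] [-1.79985109e+02 -1.11836770e-04  1.57324250e+02]
[[-0.923  0.386 -0.   ]
 [ 0.386  0.923 -0.   ]
 [ 0.    -0.    -1.   ]]
shift [-591.58047926 -542.41867213   31.2859138 ]
```

```bash
python3 -m jog '[[-0.035,-0.032,0.0,-0.02,1],[-0.07,-0.064,0.0,-0.05,1],[-0.105,-0.096,0.0,-0.07,1],[-0.14,-0.128,0.0,-0.1,1],[-0.175,-0.16,0.0,-0.12,1],[-0.21,-0.192,0.0,-0.15,1],[-0.245,-0.224,0.0,-0.17,1],[-0.28,-0.256,0.0,-0.2,1],[-0.315,-0.288,0,-0.22,1],[-0.35,-0.32,0,-0.24,1],[-0.385,-0.352,0,-0.26,1],[-0.42,-0.384,0,-0.28,1],[-0.455,-0.416,0,-0.3,1],[-0.49,-0.448,0,-0.32,1],[-0.525,-0.48,0,-0.35,1],[-0.56,-0.513,0.0,-0.38,1],[-0.592,-0.542,0,-0.396,1],[-0.592,-0.542,0,-0.396,1],[-0.592,-0.542,0,-0.396,1]]'
python3 - <<'E'
from bench import r
import cv2
s=r.sense();print(s["time"],s["tool_pos"],s["tcp_rot"],s["joint_pos"],s["ft_force"])
d=r.snapshot("wrist");cv2.imwrite("pics/w1.png",d["pixels"][:,:,::-1])
E
```

```text
time: 2.3
tool_pos: [568.4, -175.6, 230.6]
tcp_rot: [180.0, -0.1, 179.9]
ft_force: [-0.2, -0.7, -0.2]
finger_gap: 85.7
2.3 [ 568.3593377  -175.58625181  230.58766526] [ 1.79970195e+02 -7.30655844e-02  1.79893119e+02] [-2.21054920e+01  6.77417058e+00  8.60962920e+01  2.65971505e-04
  8.72084477e+01 -1.11998606e+02] [-0.20352318 -0.65199446 -0.16763594]
```

View pics/w1.png

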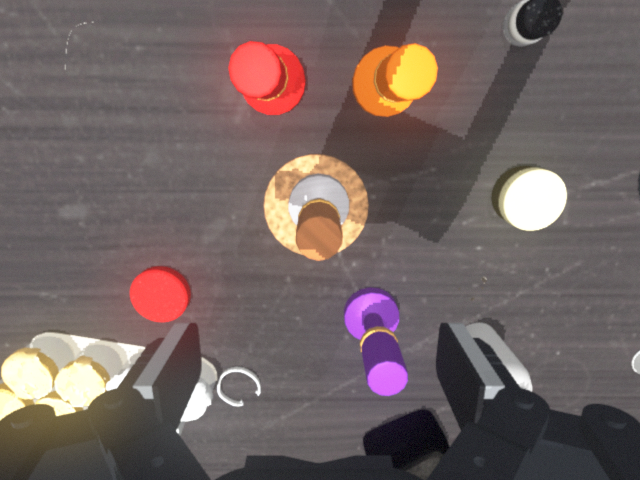

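The wrist view has the coaster ring centred near (316,205) and the handle top near (320,238). I'll measure both.

```bash
python3 - <<'E'
from bench import r
from h import *
from scipy.spatial.transform import Rotation as Ro
d=r.snapshot("wrist");im=d["pixels"];hsv=cv2.cvtColor(im,cv2.COLOR_RGB2HSV);H,S,V=cv2.split(hsv)
print(hsv[225:255:6,310:332:6].tolist(), hsv[235,272:280].tolist())
# handle top: brown
m=((H<16)&(S>125)&(V>90)).astype(np.uint8)*255
cv2.imwrite("pics/m.png",m[150:270,250:380])
print("handle@115",planefit(d,m,115,(285,213,350,270)))
m=((V>100)&(H<30)&(S>60)).astype(np.uint8)*255
print("coaster",planefit(d,m,5,(255,145,380,256)))
m=((S<60)&(V>105)).astype(np.uint8)*255
print("disc19",planefit(d,m,19,(280,165,358,235)))
for X in((568,-175,115),(568,-175,5),(574,-178.5,5)):print(proj(d,X))
s=r.sense();R=Ro.from_euler("xyz",s["tcp_rot"],degrees=True);print(s["tool_pos"],R.as_matrix().round(3))
E
python3 -c "
import cv2
a=cv2.imread('pics/m.png');b=cv2.imread('pics/w1.png')[150:270,250:380]
import numpy as np
cv2.imwrite('pics/mm.png',cv2.resize(np.hstack([a,b]),None,fx=3,fy=3))"
```

```text
[[[12, 148, 201], [12, 140, 199], [12, 143, 200], [11, 137, 188]], [[11, 143, 193], [12, 142, 201], [12, 143, 200], [12, 144, 200]], [[12, 138, 183], [11, 138, 191], [12, 142, 200], [12, 140, 197]], [[12, 143, 189], [12, 139, 183], [11, 136, 191], [12, 140, 200]], [[13, 141, 235], [13, 142, 231], [12, 140, 180], [12, 141, 186]]] [[12, 90, 172], [15, 115, 233], [20, 98, 252], [23, 86, 254], [25, 77, 255], [25, 73, 255], [26, 67, 255], [26, 65, 255]]
handle@115 ((566.2073364257812, -174.9354705810547, 36.07365036010742), ((566.7857666015625, -174.80780029296875), (30.855318069458008, 32.70771789550781), 95.96540069580078))
coaster ((574.3684692382812, -176.7910614013672, 97.9811019897461), ((574.0903930664062, -177.47291564941406), (95.7038345336914, 95.83491516113281), 122.50543212890625))
disc19 ((568.5321655273438, -175.1401824951172, 54.748287200927734), ((567.3529052734375, -174.9140167236328), (50.154876708984375, 51.48133850097656), 79.29422760009766))
[316.92011409 236.20467894]
[317.1722697  200.36225049]
[313.34435587 206.82276904]
[ 568.31307456 -173.96481892  231.28004754] [[-1. -0. -0.]
 [-0.  1.  0.]
 [ 0.  0. -1.]]
```

View pics/mm.png

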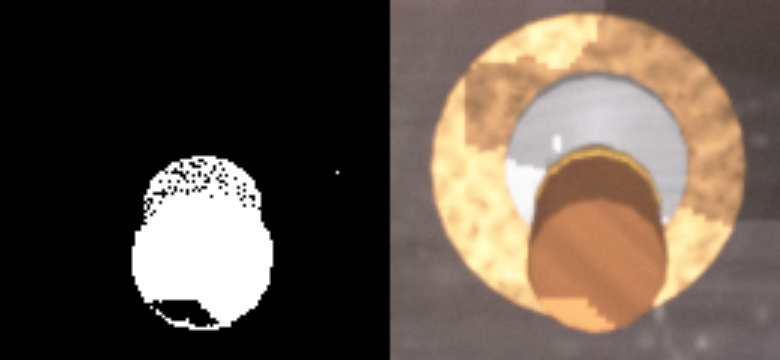

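```bash
python3 -m jog '[[0,-0.001,0.03,0,1],[0,-0.001,0.06,0,1],[0,-0.001,0.09,0,1],[0,-0.001,0.115,0,1],[0,-0.001,0.135,0,1],[0,-0.001,0.15,0,1],[0,-0.001,0.158,0,1],[0,-0.001,0.158,0,1],[0,-0.001,0.158,0,1]]'
python3 - <<'E'
from bench import r
import cv2
for n in("wrist","scene"):
    d=r.snapshot(n);cv2.imwrite(f"pics/{n}2.png",d["pixels"][:,:,::-1])
E
```

```text
time: 3.3
tool_pos: [568.9, -174.9, 74.4]
tcp_rot: [-180.0, 0.1, -179.9]
ft_force: [0.1, 0.1, 0.5]
finger_gap: 85.4
```

View pics/wrist2.png

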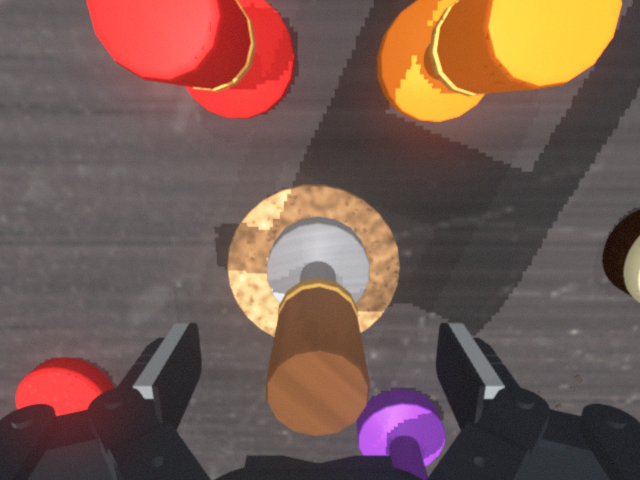

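View pics/scene2.png

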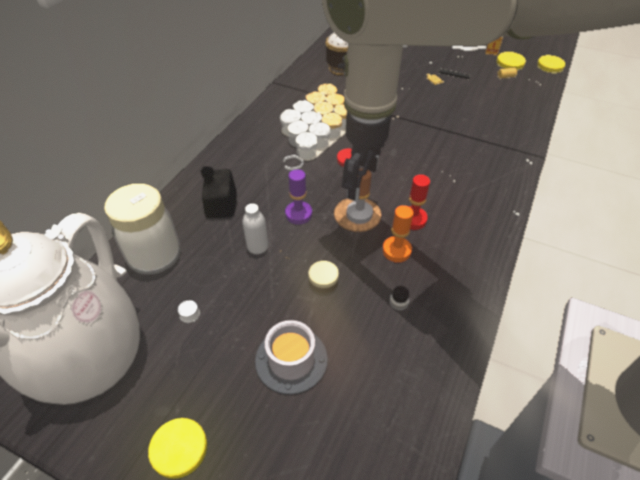

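In the wrist view the handle at (318,400) is centred between the pads, which are near (170,370) and (470,370). I'll close now.

```bash
python3 -m jog '[[0,0,0,0,0],[0,0,0,0,0],[0,0,0,0,0],[0,0,0,0,0],[0,0,0,0,0],[0,0,0,0,0],[0,0,0,0,0],[0,0,0,0,0],[0,0,0,0,0],[0,0,0,0,0]]' 80
python3 - <<'E'
from bench import r
import cv2
s=r.sense();print(s)
d=r.snapshot("wrist");cv2.imwrite(f"pics/w3.png",d["pixels"][:,:,::-1])
E
```

```text
time: 4.4
tool_pos: [569.7, -175.4, 75.3]
tcp_rot: [-179.9, 0.2, -180.0]
ft_force: [0.3, -0.4, 4.1]
finger_gap: 30.3
{'time': 4.4, 'joint_pos': array([-2.20468445e+01,  1.38900195e+01,  9.48727650e+01,  6.93667899e-03,
        7.10690539e+01, -1.12081359e+02]), 'qd': array([-0.02837007, -0.0435088 ,  0.08738459,  0.00852225, -0.01708413,
       -0.04578637]), 'joint_efforts': array([ 1.27037321e-02, -5.53519034e+01, -4.29776680e+01, -8.60977010e-02,
        1.40182176e-01, -1.05366853e-02]), 'tool_pos': array([ 569.664284  , -175.41695291,   75.28046665]), 'tcp_rot': array([-1.79942870e+02,  1.58295987e-01, -1.79967647e+02]), 'ft_force': array([ 0.32309501, -0.38581428,  4.09491487]), 'wrist_torque': array([ 0.01798865, -0.04701596, -0.04688168]), 'finger_gap': 30.290063861079943}
```

View pics/w3.png

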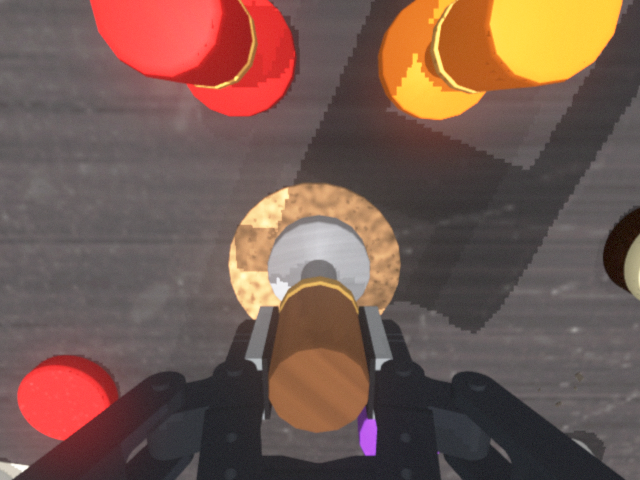

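```bash
python3 -m jog '[[0,0,-0.01,0,0],[0,0,-0.025,0,0],[0,0,-0.045,0,0],[0,0,-0.07,0,0],[0,0,-0.1,0,0],[0,0,-0.125,0,0],[0,0,-0.125,0,0],[0,0,-0.125,0,0]]'
python3 - <<'E'
from bench import r
import cv2
s=r.sense();print(s["tool_pos"],s["tcp_rot"],s["ft_force"],s["wrist_torque"])
for n in("wrist","scene"):
    d=r.snapshot(n);cv2.imwrite(f"pics/{n}4.png",d["pixels"][:,:,::-1])
E
```

```text
time: 5.25
tool_pos: [569.4, -175.3, 200.5]
tcp_rot: [-179.9, 0.2, -180.0]
ft_force: [-0.1, 0.6, -4.5]
finger_gap: 30.5
[ 569.42435924 -175.33678848  200.51812877] [-179.92052657    0.20593119 -179.96626142] [-0.0632144   0.5964338  -4.47419542] [0.0012234  0.02485099 0.03435792]
```

View pics/wrist4.png

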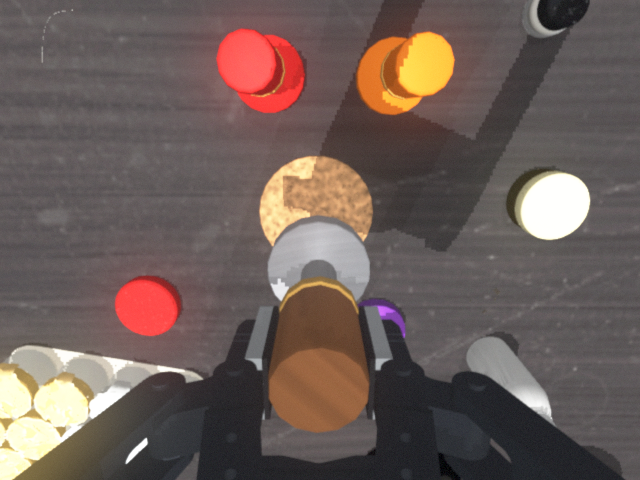

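View pics/scene4.png

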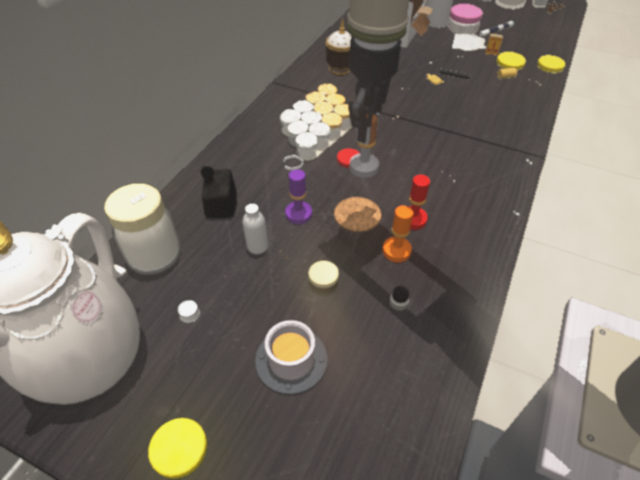

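The tamper is held without slip: the disc in the wrist view is still at (318,265). The coaster is empty, and its full contour shows now. Moving over the cup.

```bash
python3 -m jog '[[0.001,0.01,0,0,0],[0.003,0.03,0,0,0],[0.005,0.06,0,0,0],[0.008,0.095,0,0,0],[0.011,0.13,0,0,0],[0.014,0.165,0,0,0],[0.017,0.2,0,0,0],[0.02,0.235,0,0,0],[0.023,0.27,0,0,0],[0.025,0.3,0,0,0],[0.027,0.325,0,0,0],[0.028,0.34,0,0,0],[0.0286,0.345,0,0,0],[0.0286,0.345,0,0,0],[0.0286,0.345,0,0,0]]'
python3 - <<'E'
from bench import r
import cv2
s=r.sense();print(s["tool_pos"],s["tcp_rot"],s["ft_force"],s["wrist_torque"])
for n in("wrist","top"):
    d=r.snapshot(n);cv2.imwrite(f"pics/{n}5.png",d["pixels"][:,:,::-1])
E
```

```text
time: 6.85
tool_pos: [539.4, 169.2, 197.9]
tcp_rot: [-180.0, -0.0, 180.0]
ft_force: [0.9, 0.0, -2.6]
finger_gap: 30.5
[539.41053838 169.18426566 197.90846567] [-1.79976781e+02 -4.15365542e-02  1.79992659e+02] [ 0.89541058  0.03328331 -2.57429793] [-0.04715179  0.02787137  0.00675545]
```

View pics/wrist5.png

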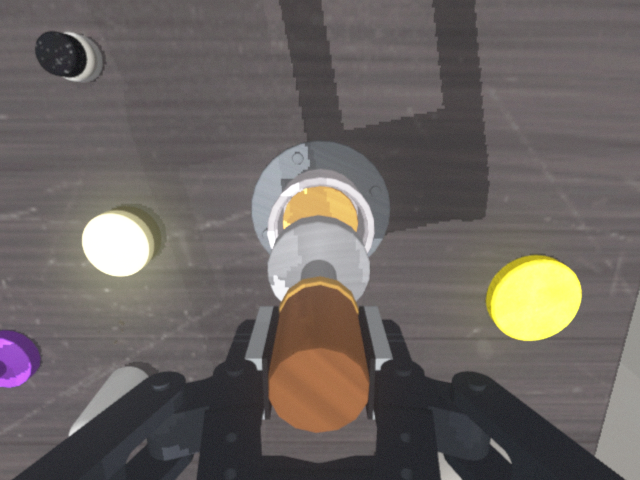

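View pics/top5.png

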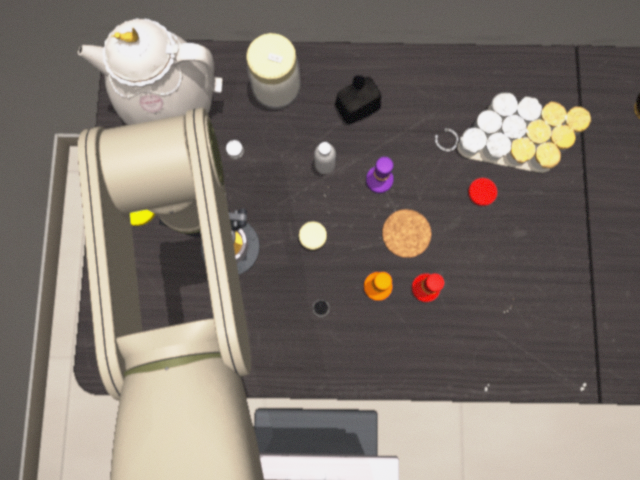

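The wrist view has the disc at (318,265), over the cup with its rim centre near (322,225). I'll measure both centres with the same camera.

```bash
cat > m.py <<'E'
from bench import r
from h import *
from scipy.optimize import least_squares
def circ(P,R=None):
    P=np.array(P)[:,:2]
    f=lambda p:np.hypot(*(P-p[:2]).T)-(R if R else p[2])
    s=least_squares(f,list(P.mean(0))+[30],loss="soft_l1",f_scale=.5) ; return s.x.round(1),np.abs(f(s.x)).mean().round(2)
E
python3 - <<'E'
from m import *
d=r.snapshot("wrist");s=r.sense();print("tcp",s["tool_pos"])
foot=s["tool_pos"][2]-70.3
im=d["pixels"];H,S,V=cv2.split(cv2.cvtColor(im,cv2.COLOR_RGB2HSV))
cv2.imwrite("pics/crop5.png",cv2.resize(im[130:320,230:410,::-1],None,fx=3,fy=3,interpolation=cv2.INTER_CUBIC))
E
```

```text
tcp [539.62251532 169.07446007 198.21361978]
```

View pics/crop5.png

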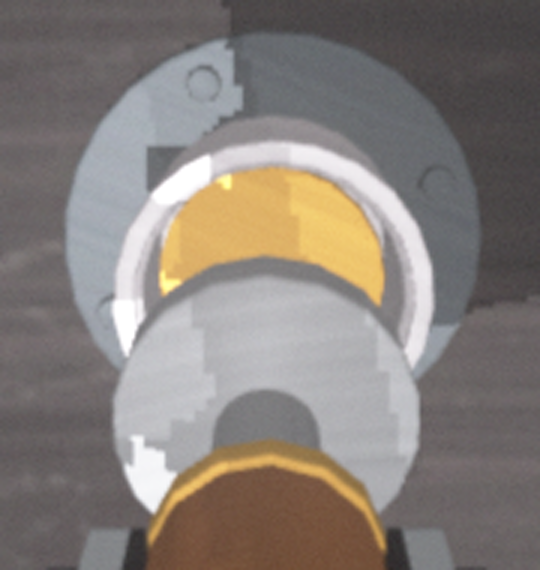

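The crop shows clean edges for the rim's outer circle and the disc's top face. I'll fit circles to edge pixels.

Run:
```python
from m import *
d=r.snapshot("wrist");s=r.sense();tp=s["tool_pos"];print("tcp",tp)
f=lambda pts,z:[ray(d,230+u/3-.33,130+v/3-.33,z) for u,v in pts]
rim=[(116,275),(130,225),(160,180),(200,155),(270,142),(340,155),(385,185),(415,225),(433,285),(428,330),(120,320)]
disc=[(116,400),(200,285),(268,275),(330,283),(375,310),(405,350),(419,410),(415,460),(118,440),(140,485)]
print("rim",circ(f(rim,62)),circ(f(rim,62),38))
for fo in(126,128,130):print("disc",fo,circ(f(disc,fo+14)),circ(f(disc,fo+14),27))
fl=[(66,230),(75,175),(110,105),(180,50),(270,33),(360,55),(430,105),(470,180),(478,250),(75,290),(460,310)]
for z in(4,6,8,10):print("flange",z,circ(f(fl,z)),circ(f(fl,z),58))
# collar front edge: handle/collar column centre -> y at collar height
print(ray(d,230+268/3,130+440/3,tp[2]-70+61))
```

```text
tcp [539.64031444 169.19082708 198.27959828]
rim (array([540.6, 171.2,  37.2]), np.float64(0.36)) (array([541.6, 170.9,  30. ]), np.float64(0.53))
disc 126 (array([539.6, 169.9,  26.5]), np.float64(0.27)) (array([540.1, 170. ,  30. ]), np.float64(0.4))
disc 128 (array([538.8, 169.9,  26.3]), np.float64(0.27)) (array([539.6, 170. ,  30. ]), np.float64(0.55))
disc 130 (array([538. , 169.9,  26. ]), np.float64(0.26)) (array([539.1, 170. ,  30. ]), np.float64(0.71))
flange 4 (array([541.3, 171. ,  57.2]), np.float64(0.33)) (array([542.2, 170.9,  30. ]), np.float64(0.57))
flange 6 (array([540.8, 171. ,  56.9]), np.float64(0.32)) (array([542.2, 170.7,  30. ]), np.float64(0.71))
flange 8 (array([540.3, 171. ,  56.6]), np.float64(0.32)) (array([542.1, 170.6,  30. ]), np.float64(0.86))
flange 10 (array([539.9, 171. ,  56.2]), np.float64(0.32)) (array([542. , 170.5,  30. ]), np.float64(1.05))
[522.99012332 169.84161358 189.27959828]
```

```bash
python3 -m jog '[[-0.0014,0.001,0.01,0,0],[-0.0014,0.001,0.025,0,0],[-0.0014,0.001,0.04,0,0],[-0.0014,0.001,0.05,0,0],[-0.0014,0.001,0.056,0,0],[-0.0014,0.001,0.056,0,0],[-0.0014,0.001,0.056,0,0]]'
python3 - <<'E'
from m import *
s=r.sense();print(s["tool_pos"],s["tcp_rot"],s["ft_force"],s["wrist_torque"])
d=r.snapshot("wrist");cv2.imwrite("pics/w6.png",cv2.resize(d["pixels"][130:320,230:410,::-1],None,fx=3,fy=3,interpolation=cv2.INTER_CUBIC))
d=r.snapshot("scene");cv2.imwrite("pics/s6.png",d["pixels"][200:440,150:470,::-1].repeat(2,0).repeat(2,1))
E
```

```text
time: 7.75
tool_pos: [541.2, 170.3, 142.5]
tcp_rot: [180.0, 0.0, 180.0]
ft_force: [0.1, 0.4, -2.7]
finger_gap: 30.9
[541.21047875 170.29190917 142.47762604] [1.79991076e+02 7.66830116e-03 1.79958319e+02] [ 0.10806744  0.36204075 -2.73548333] [ 0.02833146 -0.05700321 -0.00067475]
```

View pics/w6.png

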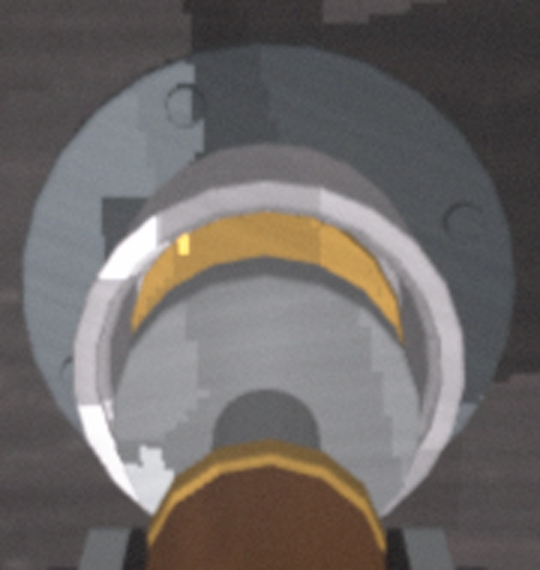

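View pics/s6.png

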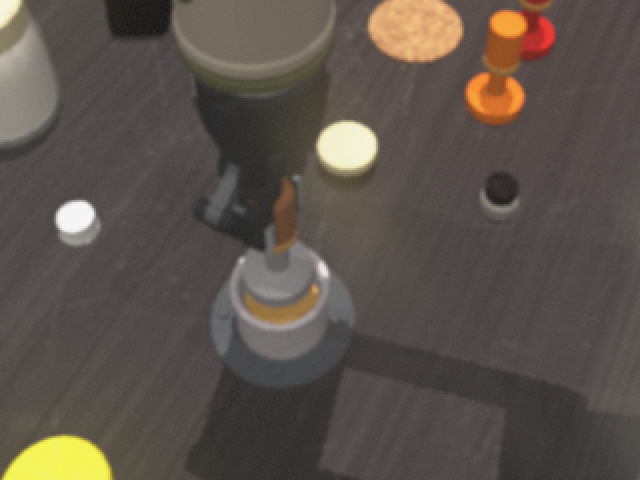

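Run:
```python
from m import *
d=r.snapshot("wrist");s=r.sense();tp=s["tool_pos"];print("tcp",tp,s["ft_force"])
f=lambda pts,z:[ray(d,230+u/3-.33,130+v/3-.33,z) for u,v in pts]
rim=[(75,370),(85,310),(105,265),(160,215),(215,190),(268,182),(325,188),(380,212),(425,255),(455,310),(463,370),(450,430),(85,420)]
disc=[(116,400),(200,285),(268,275),(330,283),(375,310),(405,350),(419,410),(415,460),(118,440),(140,485)]
print("rim",circ(f(rim,62)),circ(f(rim,62),38))
fo=tp[2]-70.3;print("disc",fo,circ(f(disc,fo+14)),circ(f(disc,fo+14),27))
```

```text
tcp [541.62801055 170.37167306 143.21326719] [ 0.12096058  0.07095833 -2.88700489]
rim (array([541.5, 171.5,  37.1]), np.float64(0.13)) (array([542.5, 171.6,  30. ]), np.float64(0.48))
disc 72.91326718694715 (array([540.8, 171.2,  26.3]), np.float64(0.27)) (array([541.6, 171.3,  30. ]), np.float64(0.55))
```

```bash
python3 -m jog '[[-0.0007,0.0003,0.003,0,0],[-0.0007,0.0003,0.007,0,0],[-0.0007,0.0003,0.011,0,0],[-0.0007,0.0003,0.015,0,0],[-0.0007,0.0003,0.019,0,0],[-0.0007,0.0003,0.019,0,0]]'
for i in 1; do python3 -c "
from bench import r
s=r.sense();print(s['tool_pos'],s['ft_force'],s['wrist_torque'])"; done
```

```text
time: 8.5
tool_pos: [541.8, 170.5, 123.2]
tcp_rot: [180.0, -0.0, 180.0]
ft_force: [-0.4, 0.0, -2.6]
finger_gap: 30.6
[541.75139152 170.52178072 123.15570614] [-0.44114923  0.04333313 -2.59876149] [0.02895023 0.00471704 0.02817764]
```

```bash
python3 -m jog '[[0,0,0.001,0,0],[0,0,0.002,0,0],[0,0,0.003,0,0],[0,0,0.004,0,0],[0,0,0.005,0,0],[0,0,0.006,0,0],[0,0,0.006,0,0]]'
python3 -m jog '[[0,0,0.001,0,0],[0,0,0.002,0,0],[0,0,0.003,0,0],[0,0,0.003,0,0]]'
python3 -m jog '[[0,0,0.001,0,0],[0,0,0.002,0,0],[0,0,0.003,0,0],[0,0,0.003,0,0]]'
```

```text
time: 9.2
tool_pos: [541.6, 170.5, 117.0]
tcp_rot: [-180.0, -0.0, 180.0]
ft_force: [-0.5, -0.8, -3.4]
finger_gap: 30.2
time: 9.6
tool_pos: [541.7, 170.5, 113.9]
tcp_rot: [180.0, -0.0, 180.0]
ft_force: [0.4, -0.3, -1.8]
finger_gap: 30.4
time: 10.0
tool_pos: [541.8, 170.7, 111.1]
tcp_rot: [180.0, 0.0, 180.0]
ft_force: [-1.0, 1.9, 1.1]
finger_gap: 30.7
```

```bash
python3 -m jog '[[0,0,0.001,0,0],[0,0,0.002,0,0],[0,0,0.003,0,0],[0,0,0.003,0,0]]'
python3 -m jog '[[0,0,0.001,0,0],[0,0,0.002,0,0],[0,0,0.003,0,0],[0,0,0.003,0,0]]'
python3 -m jog '[[0,0,0.0005,0,0],[0,0,0.001,0,0],[0,0,0.001,0,0]]'
```

```text
time: 10.4
tool_pos: [541.9, 170.7, 108.1]
tcp_rot: [180.0, 0.0, 180.0]
ft_force: [-0.0, 0.4, 2.3]
finger_gap: 30.5
time: 10.8
tool_pos: [541.9, 170.7, 105.0]
tcp_rot: [180.0, 0.0, 180.0]
ft_force: [-0.3, 0.5, 3.3]
finger_gap: 30.5
time: 11.1
tool_pos: [541.9, 170.7, 104.0]
tcp_rot: [180.0, 0.0, 180.0]
ft_force: [-1.8, 0.1, 3.9]
finger_gap: 30.7
```

```bash
python3 -m jog '[[0,0,0.0005,0,0],[0,0,0.001,0,0],[0,0,0.001,0,0]]'
python3 -m jog '[[0,0,0.0005,0,0],[0,0,0.001,0,0],[0,0,0.001,0,0]]'
python3 -c "
from bench import r
s=r.sense();print(s['tool_pos'],s['tcp_rot'],s['ft_force'],s['wrist_torque'])"
```

```text
time: 11.4
tool_pos: [542.0, 170.7, 103.0]
tcp_rot: [180.0, 0.0, 180.0]
ft_force: [-1.7, 0.9, 3.8]
finger_gap: 30.4
time: 11.7
tool_pos: [542.0, 170.7, 102.0]
tcp_rot: [180.0, 0.0, 180.0]
ft_force: [-1.0, 0.4, 4.0]
finger_gap: 30.2
[541.99805372 170.67237791 101.97321418] [1.79978477e+02 2.65755821e-02 1.79955387e+02] [-1.04915832  0.38192303  4.00013276] [0.11647653 0.17592576 0.05621822]
```

```bash
python3 -m jog '[[0,0,0.0005,0,0],[0,0,0.0005,0,0]]'
python3 -m jog '[[0,0,0.0005,0,0],[0,0,0.0005,0,0]]'
python3 -m jog '[[0,0,0.0005,0,0],[0,0,0.0005,0,0]]'
```

```text
time: 11.9
tool_pos: [542.0, 170.7, 101.4]
tcp_rot: [180.0, 0.0, 180.0]
ft_force: [-0.8, -1.1, 5.0]
finger_gap: 30.4
time: 12.1
tool_pos: [542.0, 170.7, 100.9]
tcp_rot: [180.0, 0.0, 180.0]
ft_force: [-1.3, -0.0, 5.4]
finger_gap: 30.5
time: 12.3
tool_pos: [542.1, 170.7, 100.6]
tcp_rot: [180.0, 0.0, 180.0]
ft_force: [-1.2, 0.3, 6.4]
finger_gap: 30.2
```

```bash
python3 -m jog '[[0,0,0.0004,0,0],[0,0,0.0004,0,0]]'
python3 -m jog '[[0,0,0.0003,0,0],[0,0,0.0003,0,0]]'
python3 -c "
from bench import r
s=r.sense();print(s['tool_pos'],s['tcp_rot'],s['ft_force'],s['wrist_torque'])"
```

```text
time: 12.5
tool_pos: [542.2, 170.7, 100.6]
tcp_rot: [180.0, 0.1, 180.0]
ft_force: [-2.8, 0.0, 6.7]
finger_gap: 30.5
time: 12.7
tool_pos: [542.2, 170.7, 100.6]
tcp_rot: [180.0, 0.1, 180.0]
ft_force: [-2.5, 0.5, 7.2]
finger_gap: 30.4
[542.21169328 170.68479357 100.56082598] [1.79979624e+02 5.20297673e-02 1.79959898e+02] [-2.45200166  0.47655555  7.17833944] [ 0.0036279   0.56754517 -0.02573488]
```

```bash
python3 -m jog '[[0.0003,0,0.0006,0,0],[0.0003,0,0.0006,0,0]]'
python3 -m jog '[[0.0003,0,0.0008,0,0],[0.0003,0,0.0008,0,0]]'
python3 -c "
from bench import r
s=r.sense();print(s['tool_pos'],s['tcp_rot'],s['ft_force'],s['wrist_torque'])"
```

```text
time: 12.9
tool_pos: [542.2, 170.7, 100.5]
tcp_rot: [180.0, 0.1, 180.0]
ft_force: [-1.9, -0.1, 9.3]
finger_gap: 30.4
time: 13.1
tool_pos: [542.2, 170.7, 100.5]
tcp_rot: [180.0, 0.1, 180.0]
ft_force: [-4.0, 0.2, 9.5]
finger_gap: 30.5
[542.19883925 170.72499844 100.50628548] [1.79975684e+02 1.32085760e-01 1.79959317e+02] [-3.96474691  0.24479799  9.54113767] [-1.01649978e-01  6.21171576e-01  5.47098102e-05]
```

```bash
python3 -m jog '[[0.0005,0,0.001,0,0],[0.001,0,0.001,0,0],[0.001,0,0.001,0,0]]'
python3 -c "
from bench import r
s=r.sense();print(s['tool_pos'],s['tcp_rot'],s['ft_force'],s['wrist_torque'])"
```

```text
time: 13.4
tool_pos: [541.9, 170.7, 100.5]
tcp_rot: [180.0, 0.2, 180.0]
ft_force: [-2.0, -0.0, 8.9]
finger_gap: 30.6
[541.88194685 170.72191522 100.49140498] [179.9740534    0.22375874 179.96347315] [-2.046497   -0.04467824  8.94146139] [-0.06706029  0.44898528 -0.01388361]
```

```bash
python3 -m jog '[[0.0004,0,0.0013,0,0],[0.0005,0,0.0014,0,0],[0.0005,0,0.0014,0,0]]'
python3 -c "
from bench import r
s=r.sense();print(s['tool_pos'],s['tcp_rot'],s['ft_force'],s['wrist_torque'])"
```

```text
time: 13.7
tool_pos: [542.1, 170.7, 100.4]
tcp_rot: [180.0, 0.3, 180.0]
ft_force: [-2.5, -0.7, 12.5]
finger_gap: 30.4
[542.08261899 170.70110253 100.43344643] [179.9704367    0.31525609 179.96006396] [-2.4645034  -0.72174453 12.49409871] [-0.13891393  0.85522408 -0.04401865]
```

Contact is now about 15 N: 12.5 N at the wrist plus the 2.8 N weight. I'll hold it.

```bash
python3 -m jog '[[0.0004,0,0.0014,0,0],[0.0004,0,0.0014,0,0],[0.0004,0,0.0014,0,0]]'
python3 -m jog '[[0.0003,0,0.0014,0,0],[0.0003,0,0.0014,0,0],[0.0003,0,0.0014,0,0],[0.0003,0,0.0014,0,0],[0.0003,0,0.0014,0,0],[0.0003,0,0.0014,0,0],[0.0003,0,0.0014,0,0],[0.0003,0,0.0014,0,0],[0.0003,0,0.0014,0,0],[0.0003,0,0.0014,0,0],[0.0003,0,0.0014,0,0],[0.0003,0,0.0014,0,0],[0.0003,0,0.0014,0,0]]'
python3 - <<'E'
from m import *
s=r.sense();print(s['tool_pos'],s['tcp_rot'],s['ft_force'],s['wrist_torque'])
d=r.snapshot("wrist");cv2.imwrite("pics/w7.png",d["pixels"][:,:,::-1])
d=r.snapshot("scene");cv2.imwrite("pics/s7.png",d["pixels"][200:440,150:470,::-1].repeat(2,0).repeat(2,1))
E
```

```text
time: 14.0
tool_pos: [542.2, 170.7, 100.4]
tcp_rot: [180.0, 0.4, 180.0]
ft_force: [-4.8, -0.8, 13.1]
finger_gap: 30.5
time: 15.3
tool_pos: [542.3, 170.7, 100.4]
tcp_rot: [180.0, 0.4, 180.0]
ft_force: [-4.8, -1.1, 14.1]
finger_gap: 30.5
[542.26095283 170.72537899 100.3654292 ] [179.96984266   0.42791002 179.96719841] [-4.84976356 -1.09696006 14.07632848] [-0.14975046  1.23286007 -0.05140127]
```

View pics/w7.png

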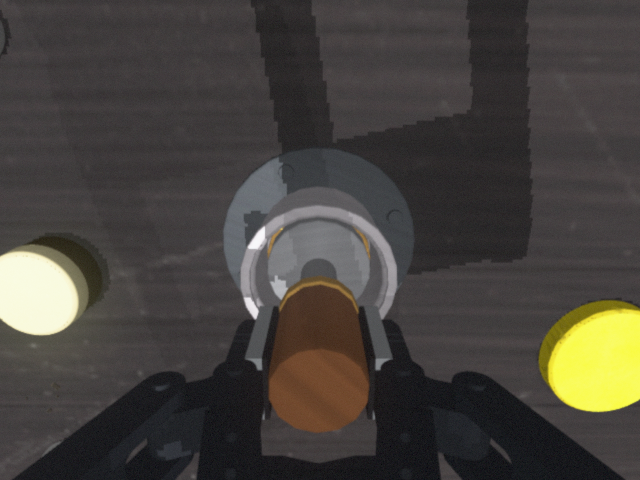

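View pics/s7.png

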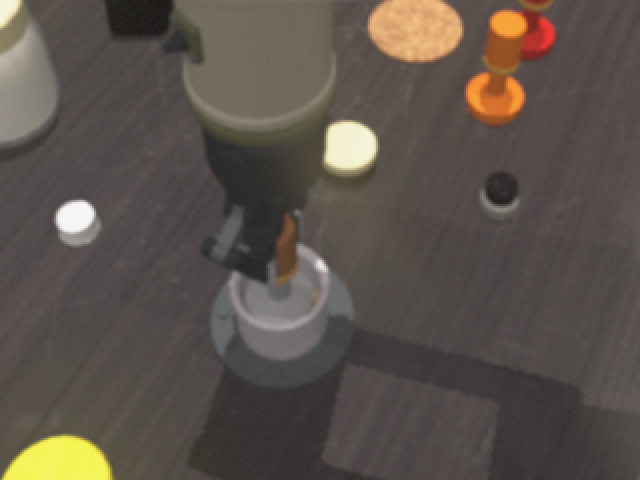

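The disc sits inside the bore and no finger is near the rim. There is about 5 N of sideways push, so I'll relieve that and hold a bit longer.

```bash
python3 -m jog '[[0.0006,0,0.0013,0,0],[0.001,0,0.0013,0,0],[0.0012,0,0.0013,0,0],[0.0012,0,0.0013,0,0]]'
python3 -m jog '[[0.0006,0,0.0014,0,0],[0.0006,0,0.0014,0,0],[0.0006,0,0.0014,0,0],[0.0006,0,0.0014,0,0],[0.0006,0,0.0014,0,0],[0.0006,0,0.0014,0,0],[0.0006,0,0.0014,0,0],[0.0006,0,0.0014,0,0],[0.0006,0,0.0014,0,0],[0.0006,0,0.0014,0,0]]'
python3 -c "
from bench import r
s=r.sense();print(s['tool_pos'],s['tcp_rot'],s['ft_force'],s['wrist_torque'])"
```

```text
time: 15.8
tool_pos: [541.8, 170.7, 100.4]
tcp_rot: [180.0, 0.5, 180.0]
ft_force: [-2.9, -0.6, 12.1]
finger_gap: 30.8
time: 16.8
tool_pos: [541.8, 170.7, 100.4]
tcp_rot: [180.0, 0.6, 180.0]
ft_force: [-3.4, -1.6, 12.3]
finger_gap: 30.4
[541.84621948 170.72641102 100.38034301] [179.96256078   0.60689092 179.96774422] [-3.39175929 -1.64596015 12.34965385] [-0.25769793  0.92485504 -0.06231918]
```

```bash
python3 -m jog '[[0.0003,0,0,0,0],[0.0003,0,-0.002,0,0],[0.0003,0,-0.004,0,0],[0.0003,0,-0.007,0,0],[0.0003,0,-0.01,0,0],[0.0003,0,-0.014,0,0],[0.0003,0,-0.018,0,0],[0.0003,0,-0.024,0,0],[0.0003,0,-0.032,0,0],[0.0003,0,-0.045,0,0],[0.0003,0,-0.06,0,0],[0.0003,0,-0.08,0,0],[0.0003,0,-0.1,0,0],[0.0003,0,-0.1,0,0],[0.0003,0,-0.1,0,0]]'
python3 - <<'E'
from m import *
s=r.sense();print(s['tool_pos'],s['tcp_rot'],s['ft_force'],s['wrist_torque'])
d=r.snapshot("wrist");cv2.imwrite("pics/w8.png",d["pixels"][:,:,::-1])
d=r.snapshot("scene");cv2.imwrite("pics/s8.png",d["pixels"][200:440,150:470,::-1].repeat(2,0).repeat(2,1))
E
```

```text
time: 18.3
tool_pos: [541.0, 170.8, 201.3]
tcp_rot: [179.9, 0.7, 180.0]
ft_force: [-0.0, -0.5, -3.9]
finger_gap: 30.4
[541.01914922 170.79150309 201.29038738] [179.93903286   0.71792217 179.96697341] [-0.01840202 -0.50531988 -3.85211596] [0.01835478 0.07857546 0.02917594]
```

View pics/w8.png

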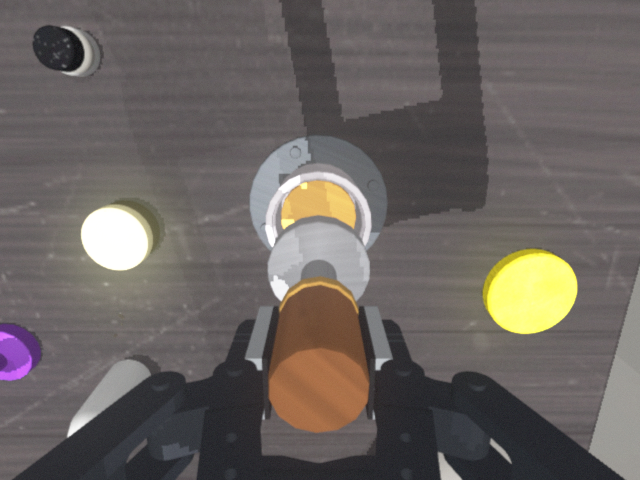

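View pics/s8.png

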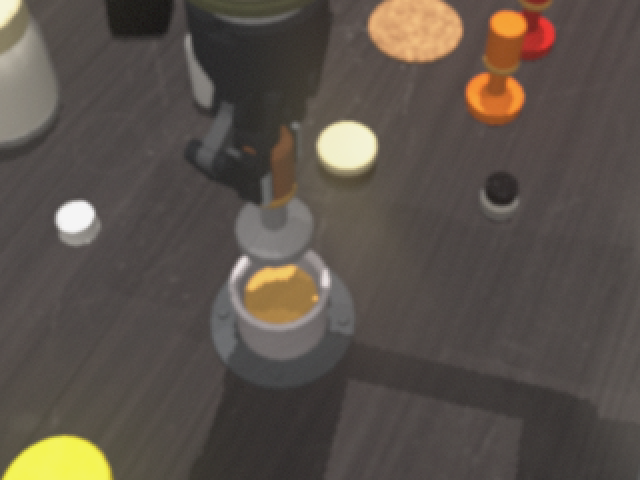

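The tamper is lifted out with no slip, and the plate at (280,290) in the scene crop is back up. Returning to the coaster.

```bash
python3 -m jog '[[-0.001,-0.01,0,0,0],[-0.003,-0.03,0,0,0],[-0.006,-0.06,0,0,0],[-0.009,-0.095,0,0,0],[-0.013,-0.13,0,0,0],[-0.016,-0.165,0,0,0],[-0.02,-0.2,0,0,0],[-0.023,-0.235,0,0,0],[-0.027,-0.27,0,0,0],[-0.03,-0.305,0,0,0],[-0.032,-0.33,0,0,0],[-0.033,-0.343,0,0,0],[-0.034,-0.349,0,0,0],[-0.034,-0.349,0,0,0],[-0.034,-0.349,0,0,0]]'
python3 -m jog '[[0,0,0.015,0,0],[0,0,0.035,0,0],[0,0,0.06,0,0],[0,0,0.085,0,0],[0,0,0.1,0,0],[0,0,0.11,0,0],[0,0,0.11,0,0],[0,0,0.11,0,0]]'
python3 - <<'E'
from m import *
s=r.sense();print(s['tool_pos'],s['tcp_rot'],s['ft_force'],s['wrist_torque'])
d=r.snapshot("wrist");cv2.imwrite("pics/w9.png",d["pixels"][:,:,::-1])
E
```

```text
time: 19.9
tool_pos: [573.6, -177.4, 199.2]
tcp_rot: [179.9, 0.5, -180.0]
ft_force: [0.0, -0.5, -2.6]
finger_gap: 30.4
time: 20.7
tool_pos: [575.1, -177.3, 90.0]
tcp_rot: [180.0, 0.5, -180.0]
ft_force: [0.9, -0.3, -1.9]
finger_gap: 30.2
[ 575.10494377 -177.33192415   89.99260059] [ 179.96572917    0.54724348 -179.9719039 ] [ 0.87983092 -0.25503439 -1.91847629] [-0.01282502 -0.06134303  0.01119559]
```

View pics/w9.png

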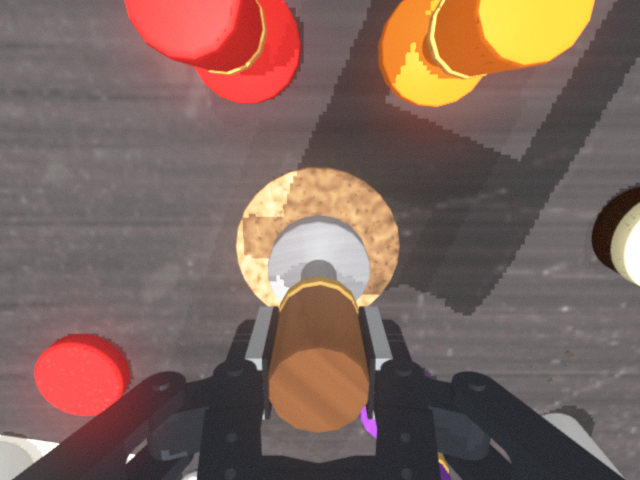

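The disc at (318,268) is over the coaster, which is centred near (318,245). I'll descend slowly.

```bash
python3 -m jog '[[0,0,0.004,0,0],[0,0,0.008,0,0],[0,0,0.011,0,0],[0,0,0.013,0,0],[0,0,0.013,0,0]]'
python3 -m jog '[[0,0,0.0007,0,0],[0,0,0.0014,0,0],[0,0,0.0014,0,0]]'
```

```text
time: 21.25
tool_pos: [575.3, -177.4, 77.1]
tcp_rot: [180.0, 0.6, -180.0]
ft_force: [0.1, 1.1, -2.3]
finger_gap: 30.5
time: 21.55
tool_pos: [575.3, -177.5, 75.6]
tcp_rot: [180.0, 0.6, -180.0]
ft_force: [0.6, -0.7, -2.6]
finger_gap: 30.7
```

```bash
python3 -m jog '[[0,0,0.0006,0,0],[0,0,0.0006,0,0]]'
python3 -m jog '[[0,0,0.0006,0,0],[0,0,0.0006,0,0]]'
```

```text
time: 21.75
tool_pos: [575.5, -177.5, 75.4]
tcp_rot: [180.0, 0.6, -180.0]
ft_force: [-0.2, 1.4, 0.2]
finger_gap: 30.4
time: 21.95
tool_pos: [575.8, -177.5, 75.4]
tcp_rot: [180.0, 0.6, -180.0]
ft_force: [-1.8, 1.3, 3.2]
finger_gap: 30.1
```

It has touched down, with the wrist reading 3 N up. Opening.

```bash
python3 -m jog '[[0,0,0,0,0.45],[0,0,0,0,0.5],[0,0,0,0,0.7],[0,0,0,0,0.9],[0,0,0,0,1],[0,0,0,0,1],[0,0,0,0,1],[0,0,0,0,1]]'
python3 - <<'E'
from m import *
s=r.sense();print(s['tool_pos'],s['tcp_rot'],s['ft_force'])
d=r.snapshot("wrist");cv2.imwrite("pics/w10.png",d["pixels"][:,:,::-1])
E
```

```text
time: 22.75
tool_pos: [575.8, -177.5, 75.3]
tcp_rot: [180.0, 0.6, -180.0]
ft_force: [0.4, -0.5, -0.2]
finger_gap: 85.3
[ 575.77523334 -177.50003093   75.33732169] [ 179.98352233    0.61230915 -179.97939502] [ 0.43803866 -0.45638832 -0.18109245]
```

View pics/w10.png

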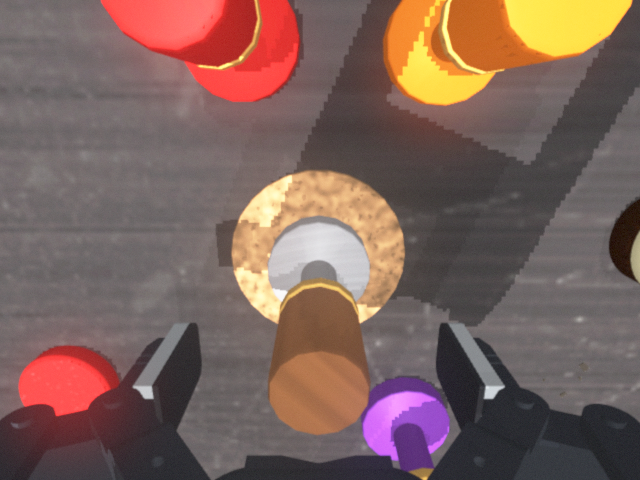

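The tamper stands free with the pads clear of it. I'll retreat up and check everything.

```bash
python3 -m jog '[[0,0,-0.01,0,1],[0,0,-0.03,0,1],[0,0,-0.06,0,1],[0,0,-0.1,0,1],[0,0,-0.14,0,1],[0,0,-0.175,0,1],[0,0,-0.175,0,1],[0,0,-0.175,0,1]]'
python3 - <<'E'
from m import *
s=r.sense();print(s['tool_pos'],s['tcp_rot'],s['ft_force'])
d=r.snapshot("wrist");im=d["pixels"];cv2.imwrite("pics/w11.png",im[:,:,::-1])
H,S,V=cv2.split(cv2.cvtColor(im,cv2.COLOR_RGB2HSV))
m=((S<60)&(V>105)).astype(np.uint8)*255
print("disc19",planefit(d,m,19,(280,175,358,245)))
m=((V>100)&(H<30)&(S>60)).astype(np.uint8)*255
print("coaster",planefit(d,m,5,(255,145,380,262)))
d=r.snapshot("scene");im=d["pixels"];cv2.imwrite("pics/s11.png",im[:,:,::-1])
H,S,V=cv2.split(cv2.cvtColor(im,cv2.COLOR_RGB2HSV))
m=((V>165)&(S<60)).astype(np.uint8)*255;print("rim",planefit(d,m,62,(255,315,325,385)))
E
```

```text
time: 23.6
tool_pos: [574.7, -177.8, 252.5]
tcp_rot: [-179.9, 0.8, -180.0]
ft_force: [-0.5, 0.2, -1.4]
finger_gap: 85.2
[ 574.66411261 -177.83997703  252.47805021] [-179.94221186    0.80000492 -179.97526504] [-0.51914197  0.20270916 -1.39352289]
disc19 ((576.3885498046875, -177.09474182128906, 53.92404556274414), ((575.68017578125, -177.1292266845703), (44.19941711425781, 51.5648078918457), 0.7988606691360474))
coaster ((578.994140625, -177.9158935546875, 104.83072662353516), ((577.136474609375, -177.5607147216797), (94.79872131347656, 99.83084106445312), 92.34921264648438))
rim ((540.5789794921875, 171.0157928466797, 76.50238800048828), ((540.5667114257812, 171.07553100585938), (74.75065612792969, 75.31696319580078), 25.498737335205078))
```

View pics/w11.png

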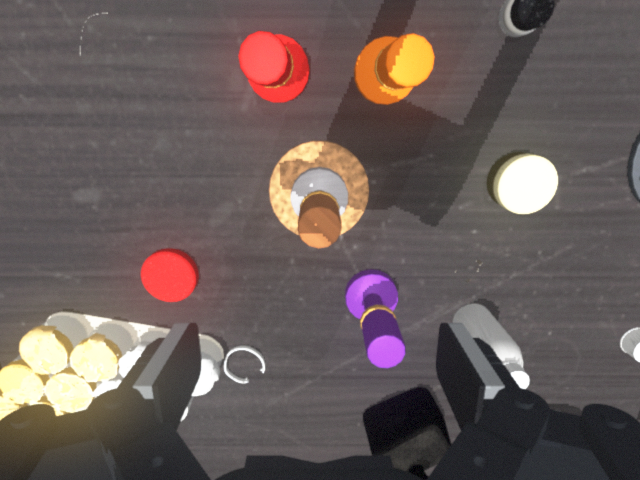

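View pics/s11.png

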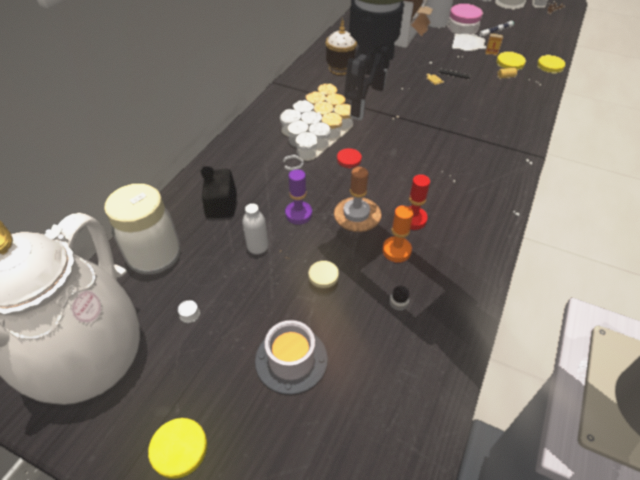

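The tamper is upright on the coaster at (358,213) in the scene view, and the bystanders are unmoved. One quick plate check comparing the first picture with this one.

```bash
python3 - <<'E'
from m import *
for n,b,old in(("scene",(255,315,325,385),"pics/scene0.png"),("top",(195,212,262,278),"pics/top0.png")):
    d=r.snapshot(n)
    o=cv2.imread(old)[:,:,::-1]
    for lab,im in(("before",o),("after",d["pixels"])):
        hsv=cv2.cvtColor(np.ascontiguousarray(im),cv2.COLOR_RGB2HSV);m=cv2.inRange(hsv,(12,110,110),(35,255,255))
        for z in(34,42):print(n,lab,z,np.round(planefit(d,m,z,b)[0],1),[np.round(x,1).tolist() for x in planefit(d,m,z,b)[1]])
    c=[cv2.resize(np.ascontiguousarray(x[b[1]:b[3],b[0]:b[2],::-1]),(400,400),interpolation=cv2.INTER_CUBIC) for x in(o,d["pixels"])]
    cv2.imwrite(f"pics/cmp_{n}.png",np.hstack(c))
E
python3 -c "
import cv2,numpy as np
a=[cv2.resize(cv2.imread(f'pics/cmp_{n}.png'),(600,300)) for n in('scene','top')];cv2.imwrite('pics/cmp.png',np.vstack(a))"
```

```text
scene before 34 [544.5 164.7  56.7] [[545.1, 164.6], [47.3, 55.9], 117.9]
scene before 42 [542.1 168.4  56. ] [[542.7, 168.3], [46.8, 55.2], 117.9]
scene after 34 [544.1 165.5  56.9] [[545.2, 163.9], [48.7, 56.2], 123.7]
scene after 42 [541.7 169.2  56.3] [[542.8, 167.6], [48.1, 55.5], 123.7]
top before 34 [543.1 171.   57.5] [[543.2, 171.3], [54.3, 56.5], 40.7]
top before 42 [541.8 169.8  57.1] [[541.9, 170.0], [53.9, 56.1], 40.7]
top after 34 [543.4 171.4  57.7] [[543.2, 171.4], [54.6, 56.6], 35.9]
top after 42 [542.  170.2  57.3] [[541.9, 170.1], [54.2, 56.2], 35.9]
```

View pics/cmp.png

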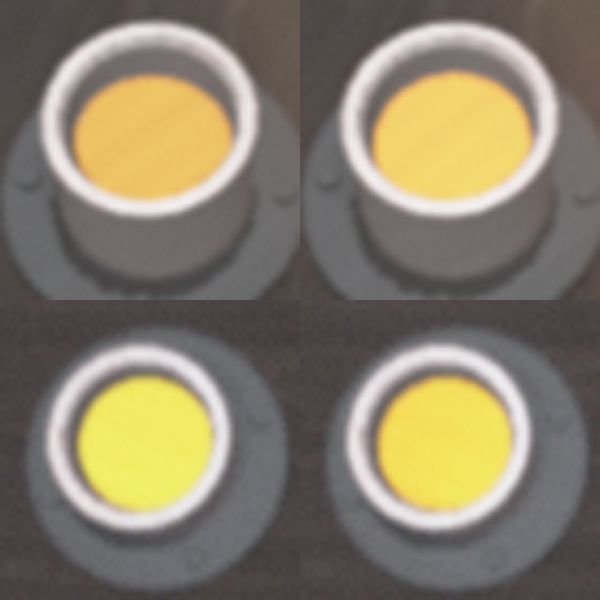

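The plate is back up at the same height. Its shading has changed and the ellipse is symmetric, which fits it having been crooked and now being level. Handing in.

```bash
python3 -c "
from bench import r
print(r.hand_in()); print(r.sense()['time'])"
```

```text
the job is handed in; nothing more can be done
None
the job is handed in; nothing more can be done
```

I pressed the plate to its stop, let it spring back, stood the tamper on its coaster again, let go and handed the job in at about 24 s. No verdict was reported.

- **Press:** The plate met the tamper about 20 mm below the rim and bottomed out about 12 mm lower. I held it there for about 3 s at roughly 15 to 17 N straight down. There was a side force of 2 to 5 N that I only partly relieved. At its most the total was about 18 N, and the tool was up to 0.6° off vertical.
- **Tamper:** In the last wrist picture it stands upright with its centre within about 3 mm of the coaster's. The gripper is well clear above it.
- **Plate:** Comparing the first and last pictures, it is back up at its old height and looks level. I could not measure its tilt to the 0.04 rad limit from the images; I rely on the tool's tilt while pressing.
- **Bystanders:** The jar, flask and pot look unmoved by eye in the scene view; I did not measure them.
- **Disagreements:** The automatic coaster fit in that last wrist picture was poor: one direction read 5 mm oversize, and its centre came out 3 to 5 mm from my earlier fits. I judged the placing against those earlier fits.

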